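# Show the helper which post base to clamp in the drill vice

### The job

Press the push button on the call box fully down and let it go to ring for the helper. Then, to show the job without touching it, point down at the short post base with the round tube and dwell with the fingertips just above its tube for two seconds, then do the same just above the gap between the jaws of the drill vice. Do not point at the other two post bases on the way, and do not touch or shift the post bases, the vice or the loose things lying about on the bench.

Things in the scene. Friction and masses are not known exactly. Their poses are not given: they have to be found in the camera images.
- post_round_short: the post base to point at: bare steel, 80 x 80 x 6 mm foot plate with an open upright ROUND tube (42 mm outside, 60 mm long) at its centre; loose, about 0.5 kg. Origin at the centre of the underside, z up; the tube's mouth is 66 mm above it. Just above: TCP 20 to 70 mm over the mouth, within 25 mm of the axis (fingertips are 19 mm past the TCP). The post bases swap places
- post_round_tall: a post base not to be pointed at: same foot plate and round tube, but the tube is 110 mm long (116 mm high in all). Loose. Origin at the centre of the plate's underside
- post_square: a post base not to be pointed at: same foot plate with a SQUARE tube, 40 mm outside, 60 mm long (66 mm high in all). Loose. Origin at the centre of the plate's underside
- vice: grey drill vice bolted to the bench, about 190 mm long (x, screw and cross bar on its -x end), 130 mm wide over its bolt lugs, 70 mm high, with two upright jaws 90 mm wide. Origin at the bench under its middle, x along its screw. It and the call box stand either side of the post bases, and may swap sides
- vice_jaws (a point): the point midway between the two vice jaws, level with their tops, 70 mm above the bench; the gap is 52 mm wide along the vice's x and 90 mm long along its y. 'Just above' means the TCP 20 to 70 mm above this point and within 30 mm of it sideways
- call_box: fixed grey box 140 x 90 x 40 mm lying flat, with a round push button on the -x half of its top and a low steel bell dome (54 mm across, 22 mm high, 38 mm to +x of its middle) on the other half. Origin under its middle
- call_button (a joint): travel of the push button: 0 up, 0.006 m fully down; pressed straight down against a spring, 5 N when fully down, springs back by itself. It counts as pressed beyond 0.0045 and as let go under 0.002
- call_button_top (a point): centre of the top face of the push button (32 mm across) when up, facing upward
- grease_tin: bystander: closed tin 56 mm across, 70 mm high, loose. Origin at its foot, as for all bystanders
- pipe_offcut: bystander: short open steel pipe without foot plate, 48 mm across, 55 mm high, loose, standing
- wrench: bystander: wrench lying flat among the post bases, loose
- hammer: bystander: hammer lying beyond the work, loose
- bolt_tray: bystander: small open cardboard tray 110 x 80 x 45 mm, loose
- bottle: bystander: plastic bottle 52 mm across, 110 mm high, standing beyond the work, loose
- thread_spool: bystander: green spool 52 mm across, 70 mm high, loose
There are look-alikes about, which are no part of the job. What is shaped like the call_box but purple is not meant. Leave any blue look-alike of the vice alone.

How it is judged:
On the way, in this order (a step that is already met when the one before it is completed fails the run):
1. the push button is pressed down (travel beyond 4.5 mm) (value of joint call_button above 0.0045 m), for 0.05 s.
2. button let go; the TCP dwells for 1.5 s 20 to 70 mm above the mouth of the short round tube, within 25 mm of its axis (value of joint call_button below 0.002 m and horizontal distance between the grasp point and post_round_short below 0.025 m and height (world z) of the grasp point between 0.086 and 0.136 m), for 1.5 s.
3. the TCP dwells for 1.5 s 20 to 70 mm above the vice's jaw tops, within 30 mm of the middle of the gap (value of joint call_button below 0.002 m and horizontal distance between the grasp point and vice_jaws below 0.03 m and height (world z) of the grasp point between 0.09 and 0.14 m), for 1.5 s.
At the end, for the whole second after the job is handed in: After the press and the two dwells, the button is up again (under 2 mm), the three post bases stand upright (within 0.05 rad), at rest and within 6 mm of where they began, and every loose bystander lies within 10 mm of where it began (value of joint call_button below 0.002 m and distance of each of post_round_short, post_round_tall, post_square from where it was at the start of the episode below 0.006 m and angle between each of post_round_short, post_round_tall, post_square's own z axis and vertical below 0.05 rad and linear speed of each of post_round_short, post_round_tall, post_square below 0.02 m/s and distance of each of grease_tin, pipe_offcut, wrench, hammer, bolt_tray, bottle, thread_spool from where it was at the start of the episode below 0.01 m); the robot touches nothing.
It fails at once if the arm or gripper touches a post base (over 0.5 N) (contact force between any of the arm, the fingers and post_round_short above 0.5 N or contact force between any of the arm, the fingers and post_round_tall above 0.5 N or contact force between any of the arm, the fingers and post_square above 0.5 N).
It fails at once if a post base is lifted or shifted by more than 6 mm (distance of any of post_round_short, post_round_tall, post_square from where it was at the start of the episode above 0.006 m).
It fails at once if the arm or gripper touches the vice or another loose thing on the bench (over 0.5 N) (contact force between any of the arm, the fingers and vice above 0.5 N or contact force between any of the arm, the fingers and grease_tin above 0.5 N or contact force between any of the arm, the fingers and pipe_offcut above 0.5 N or contact force between any of the arm, the fingers and wrench above 0.5 N or contact force between any of the arm, the fingers and hammer above 0.5 N or contact force between any of the arm, the fingers and bolt_tray above 0.5 N or contact force between any of the arm, the fingers and bottle above 0.5 N or contact force between any of the arm, the fingers and thread_spool above 0.5 N).
It fails at once if a bystander is shifted by more than 10 mm (distance of any of grease_tin, pipe_offcut, wrench, hammer, bolt_tray, bottle, thread_spool from where it was at the start of the episode above 0.01 m).
It fails at once if the tool points at another post base: TCP within 25 mm of its axis and less than 55 mm above its tube ((horizontal distance between the grasp point and post_round_tall below 0.025 m and z of the grasp point in the frame of post_round_tall below 0.171 m) or (horizontal distance between the grasp point and post_square below 0.025 m and z of the grasp point in the frame of post_square below 0.121 m)).
It also fails if it takes over 56 s, if anything falls off the work surface, if the arm or the gripper's body presses on something with over 40 N, if the wrist force passes 120 N, or if a joint passes its speed limit or range.

### The arm

A 6-joint arm with a two-finger parallel gripper is mounted at the origin on the work surface. World frame = base frame: x ahead of the robot, y to its left, z up, the work surface at z = 0. Lengths are in m, angles in rad, forces in N, time in s.
With the tool pointing down it reaches from about 0.35 to 0.975 m from the base axis. Payload 4.9 kg.
Tool frame: the origin (TCP) lies between the finger pads, 19 mm behind the fingertips; this is the grasp point; z points along the fingers, y is the line along which they close (so a half turn about z gives the same grasp; the last joint's range is limited). The gripper opens to 85 mm and grips with 20 to 120 N. Pads are 22 mm wide; open, the fingers measure 114 mm over their backs; the gripper's body (76 mm by 85 mm) begins 54 mm behind the grasp point. The pads swing forward as they close: fully open they stand 13 mm farther back than shut.
Start: joints at [-1.262, 0.053, 1.613, -0, 1.476, -0.119], TCP at [0.259, -0.569, 0.25] pointing down, gripper open.
Joint ranges: [-3.01, 3.01], [-1.01, 2.22], [0.06, 2.58], [-1.02, 4.17], [0.09, 2.62], [-3.14, 3.14]. Speed limits (rad/s): [2.57, 2.57, 3.14, 3.14, 3.14, 3.14].

### API

Orientations are given as a rotation vector (axis times angle).
In Python, from station import status, viewer, finish_job gives the robot as it stands.
- The arm moves only by the shell command python3 -m jog 'ROWS' [FORCE]. ROWS is JSON, a list of rows, each a list of 7 numbers: the turn, a rotation vector about the tool's x, y, z each as a share of 5 degrees, from -1 to 1, then the shift along the tool's x, y, z each as a share of 30 mm, from -1 to 1, then the opening, from -1 (shut) to 1 (fully open). A call has 1 to 5 rows; each row shifts and turns the commanded pose from where the row before left it, along the tool's axes as they then stand; what a row does not reach is not made up. A row lasts 1/8 s, in which the tool goes at most 62.5 mm and 10.7 degrees, less where a joint would pass 70% of its speed; a pose out of reach is approached as far as the arm can. A call with a number of a shift or a turn outside -1 to 1 is refused whole. A call with a gripper value outside its range is refused whole. The fingers move at their own pace and stop on an object; FORCE is the grip in N (left out, the last holds). Time passes only in rows, so rows that do not move let the fingers close. It gives the time, the measured TCP pose, the force, the opening and the grip force at its end, in the units of the state.
- status.get_obs(): the state, without advancing time (a new reading comes with each control period).
- viewer.get_image(name): name is "side" or "top"; returns a dict with "img" (480x640x3 uint8, red, green, blue), "fovy" (degrees; the focal length in pixels is half the picture's height over the tangent of half this angle, whatever the lens; pixels are square), "cx", "cy" (the principal point, pixels), "rvec" (rotation vector, rad) and "tvec" (3), from world to camera coordinates, as OpenCV has them. Camera axes: x right, y down, z forward; pixel columns grow to the right and rows downward; lengths in m; the calibration is good to about 2 mm. A picture is of the moment at which its call begins. There is no depth.
- finish_job(): hands the job in; it is judged then, once.
The state is a dict: "t": time; "q": joint angles; "dq": joint speeds; "effort": joint torques, N m; "tool_pos": TCP position; "tool_rot": TCP orientation; "contact_force": force on the tool from outside, world axes, zero at the start; "wrist_torque": the same for the moment, N m; "opening": finger opening in m; "grip_force": force on a finger pad.
Only numpy, scipy, OpenCV 4.12 (cv2) and the standard library are available. Lean on these libraries where they do the work, as an engineer would, in place of code of your own. Each camera call takes 0.05 s, during which the arm holds its last target. There are 200 camera calls.

## Working session

There is one attempt and no reset: what is moved stays moved. The work goes in short steps, Python scripts to look and compute and a shell command to move; the robot and the scene stay as the last step left them, time stands still between calls to the robot, and variables do not carry over. Pictures are saved under pics/ and viewed, at most 10 in all, crops included, and the job is handed in when it is done.

```bash
mkdir -p pics; python3 - <<'E'
from station import status, viewer
import cv2,pickle
for n in("top","side"):
    d=viewer.get_image(n); cv2.imwrite(f"pics/{n}.png",d["img"][:,:,::-1]); pickle.dump(d,open(n+".pkl","wb"))
    print(n,d["fovy"],d["cx"],d["cy"],d["rvec"],d["tvec"],[k for k in d])
o=status.get_obs(); print(o)
E
```

```text
top 49.76118959303125 319.4204182651552 236.41843287237327 [ 2.10501102 -2.12764743  0.22608075] [0.00315496 0.52631559 0.94467888] ['img', 'fovy', 'cx', 'cy', 'rvec', 'tvec']
side 42.623010807736286 319.8003025560149 227.87754270222354 [ 0.27728882 -2.86365433  1.0983938 ] [0.51815476 0.11339314 1.41709429] ['img', 'fovy', 'cx', 'cy', 'rvec', 'tvec']
{'t': 0.1, 'q': array([-1.26200339e+00,  5.33532866e-02,  1.61418050e+00,  5.56908332e-06,
        1.47601195e+00, -1.18998802e-01]), 'dq': array([ 0.00032179, -0.00187985, -0.00232323,  0.00236164,  0.00031112,
        0.00025709]), 'effort': array([ 4.67419395e-04, -3.94902778e+01, -3.71362352e+01, -9.17172497e-05,
        3.87266366e-03,  2.02989378e-05]), 'tool_pos': array([ 0.25912589, -0.56815736,  0.24883299]), 'tool_rot': array([-3.06809969e+00, -6.66447799e-01,  2.81855558e-04]), 'contact_force': array([-0.54158966,  0.99952099, -0.74668161]), 'wrist_torque': array([-0.00154689, -0.02015075, -0.00660458]), 'grip_force': 0.0, 'opening': 0.08520825796489187}
```

View pics/top.png

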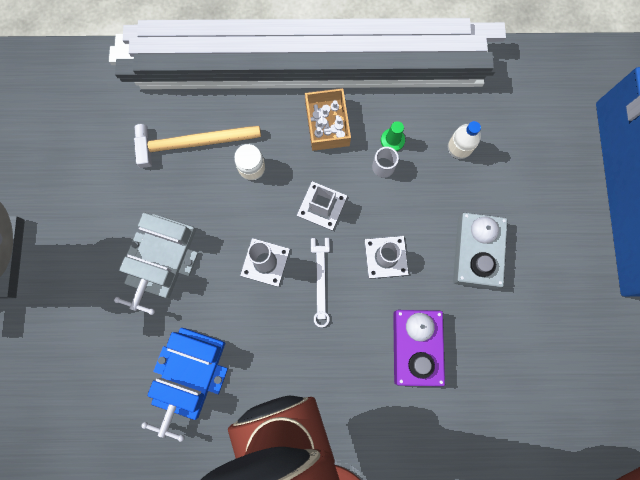

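View pics/side.png

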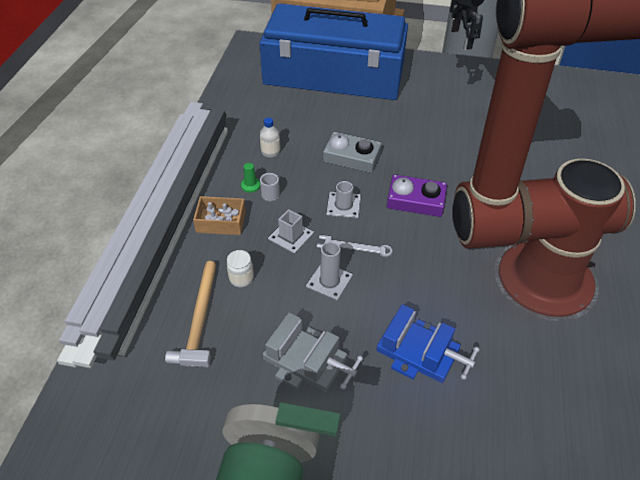

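Top view, candidates:
- **Round posts:** (262,255) and (389,255). Seen from the side at (331,260) and (345,195), the first is clearly tall and the second is the short one. The square post is at (322,203).
- **Call box:** the grey box at (483,250) is the one meant, with its button at (484,264). The purple one at (420,348) is a look-alike.
- **Vice:** the grey one at (158,255) is the one meant, and the blue one at (188,372) is a look-alike.

I'll confirm these in one enlarged crop.

```bash
cat > h.py <<'E'
import numpy as np,cv2,pickle
D={n:pickle.load(open(n+".pkl","rb")) for n in("top","side")}
def cam(n):
    d=D[n]; f=240/np.tan(np.radians(d["fovy"])/2)
    K=np.array([[f,0,d["cx"]],[0,f,d["cy"]],[0,0,1]]); R=cv2.Rodrigues(np.array(d["rvec"],float))[0]
    return K,R,np.array(d["tvec"],float)
def ray(n,u,v):
    K,R,t=cam(n); return -R.T@t, R.T@np.linalg.inv(K)@[u,v,1]
def plane(n,u,v,z):
    c,r=ray(n,u,v); return c+r*(z-c[2])/r[2]
def tri(a,b):
    P=[K@np.c_[R,t] for K,R,t in map(cam,("top","side"))]
    X=cv2.triangulatePoints(P[0],P[1],np.array(a,float),np.array(b,float)).ravel(); return X[:3]/X[3]
def proj(n,X):
    K,R,t=cam(n); p=K@(R@np.array(X)+t); return p[:2]/p[2]
E
python3 - <<'E'
from h import *
T,S=[D[n]["img"][:,:,::-1] for n in("top","side")]
c=lambda i,x,y,w,h:cv2.resize(i[y:y+h,x:x+w],(400,300),interpolation=cv2.INTER_CUBIC)
im=np.vstack([np.hstack([c(T,360,205,160,120),c(T,100,200,160,120)]),np.hstack([c(S,310,110,160,120),c(S,245,290,160,120)])])
cv2.imwrite("pics/crop.png",im)
print("short mouth",tri((390,251),(345,184)),"tall",tri((261,247),(331,244)),"button",tri((484,264),(365,146)))
E
```

```text
short mouth [ 0.49164621 -0.13427989  0.0773532 ] tall [0.48795342 0.10256507 0.12573949] button [ 0.46774819 -0.31804888  0.04937354]
```

View pics/crop.png

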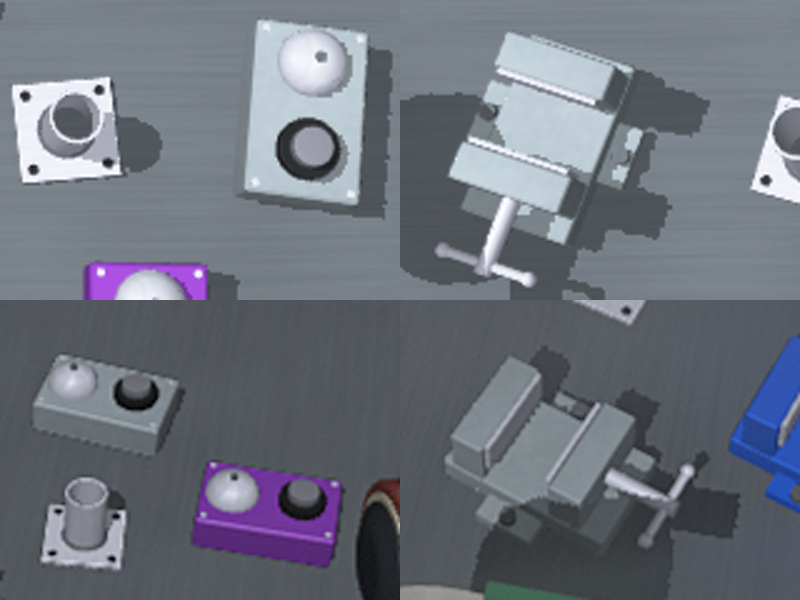

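The crop confirms it: the short round tube has its mouth at top (390.8,251.8), the grey box's button is at top (485.6,264.6), and the grey vice's jaw gap is centred near top (154.5,249.4).

```bash
python3 - <<'E'
from h import *
from scipy.spatial.transform import Rotation as Ro
from station import status
np.set_printoptions(precision=4,suppress=True)
tt=lambda x,y:(360+x/2.5,205+y/2.5); tv=lambda x,y:(100+x/2.5,200+y/2.5)
ss=lambda x,y:(310+x/2.5,110+y/2.5); sv=lambda x,y:(245+x/2.5,290+y/2.5)
print("mouth",tri(tt(77,117),ss(87,187)),plane("top",*tt(77,117),.066),plane("side",*ss(87,187),.066))
print("btn",tri(tt(314,149),ss(137,83)),plane("top",*tt(314,149),.052),plane("side",*ss(137,83),.052))
b=[plane("top",*tt(*p),.04) for p in((258,20),(368,33),(357,203),(247,190))]
print("box",np.mean(b,0),[np.linalg.norm(b[i]-b[i-1]) for i in range(4)])
j=[plane("top",*tv(*p),.07) for p in((97,70),(203,103),(68,143),(177,178))]
print("jaws",np.mean(j,0),"len",np.linalg.norm(j[0]-j[1]),np.linalg.norm(j[2]-j[3]),"gap",np.linalg.norm((j[0]+j[1]-j[2]-j[3])/2))
js=[plane("side",*sv(*p),.07) for p in((138,70),(83,150),(200,103),(152,187))]
print("jaws side",np.mean(js,0))
o=status.get_obs(); print(Ro.from_rotvec(o["tool_rot"]).as_matrix())
g=D["top"]["img"]
for n,u,v,z in(("square",322,198,.066),("tall",261,247,.116),("bottle",473,128,.11),("spool",397,128,.07),("offcut",386,156,.055)): print(n,plane("top",u,v,z))
E
```

```text
mouth [ 0.4918 -0.1365  0.0722] [ 0.4927 -0.1375  0.066 ] [ 0.4927 -0.143   0.066 ]
btn [ 0.4674 -0.3183  0.0584] [ 0.4684 -0.3204  0.052 ] [ 0.468  -0.3258  0.052 ]
box [ 0.5007 -0.3217  0.04  ] [np.float64(0.136139685613207), np.float64(0.0872004950641605), np.float64(0.13594832922340747), np.float64(0.08484778657596893)]
jaws [0.5014 0.309  0.07  ] len 0.08576746393343927 0.08743479390054298 gap 0.05924070386533489
jaws side [0.5026 0.3149 0.07  ]
[[ 0.9099  0.4149 -0.0006]
 [ 0.4149 -0.9099  0.0019]
 [ 0.0002 -0.0019 -1.    ]]
square [ 0.5999 -0.0082  0.066 ]
tall [0.4951 0.1034 0.116 ]
bottle [ 0.723  -0.2973  0.11  ]
spool [ 0.7417 -0.1591  0.07  ]
offcut [ 0.6887 -0.1372  0.055 ]
```

```bash
python3 -m jog '[[0,0,0,0.98,-0.46,0,-1],[0,0,0,0.98,-0.46,0,-1],[0,0,0,0.98,-0.46,0,-1],[0,0,0,0.98,-0.46,0,-1],[0,0,0,0.98,-0.46,0,-1]]'; python3 -m jog '[[0,0,0,0.98,-0.46,0.5,-1],[0,0,0,0.98,-0.46,0.5,-1],[0,0,0,0.98,-0.46,0.5,-1],[0,0,0,0.98,-0.46,0.5,-1],[0,0,0,0.98,-0.46,0.5,-1]]'; python3 -m jog '[[0,0,0,0,0,0,-1],[0,0,0,0,0,0,-1]]'
cat >> h.py <<'E'
def go(x,y,z):
    from station import status
    from scipy.spatial.transform import Rotation as Ro
    o=status.get_obs(); R=Ro.from_rotvec(o["tool_rot"])
    print(o["t"],o["tool_pos"].round(4),"z-axis",R.as_matrix()[:,2].round(4),"F",o["contact_force"].round(2),"steps30mm",(R.inv().apply(np.array([x,y,z])-o["tool_pos"])/.03).round(3))
E
python3 -c "from h import *;go(.468,-.321,.09)"
```

```text
t: 0.72
tool_pos: [0.3648, -0.4438, 0.2494]
tool_rot: [-3.069, -0.667, 0.0]
contact_force: [0.5, 0.1, 0.7]
opening: 0.0003
grip_force: 0.0
t: 1.35
tool_pos: [0.4699, -0.32, 0.174]
tool_rot: [-3.069, -0.667, 0.001]
contact_force: [0.2, -1.2, -0.7]
opening: 0.0004
grip_force: 0.0
t: 1.6
tool_pos: [0.4693, -0.3214, 0.175]
tool_rot: [3.07, 0.667, -0.001]
contact_force: [-0.0, 0.1, 0.4]
opening: 0.0004
grip_force: 0.0
1.6 [ 0.4693 -0.3214  0.175 ] z-axis [-4.e-04 -3.e-04 -1.e+00] F [-0.02  0.09  0.39] steps30mm [-0.033 -0.031  2.834]
```

```bash
python3 -m jog '[[0,0,0,-0.03,-0.03,1,-1],[0,0,0,0,0,1,-1],[0,0,0,0,0,1,-1],[0,0,0,0,0,0,-1]]'; python3 - <<'E'
from station import viewer
import cv2,numpy as np
a=viewer.get_image("top")["img"][190:310,420:580,::-1]; b=viewer.get_image("side")["img"][70:190,290:450,::-1]
cv2.imwrite("pics/pre.png",cv2.resize(np.hstack([a,b]),(800,300),interpolation=cv2.INTER_CUBIC))
E
```

```text
t: 2.1
tool_pos: [0.4665, -0.3205, 0.0831]
tool_rot: [-3.067, -0.664, 0.004]
contact_force: [-0.4, -0.4, 0.0]
opening: 0.0005
grip_force: 0.0
```

View pics/pre.png

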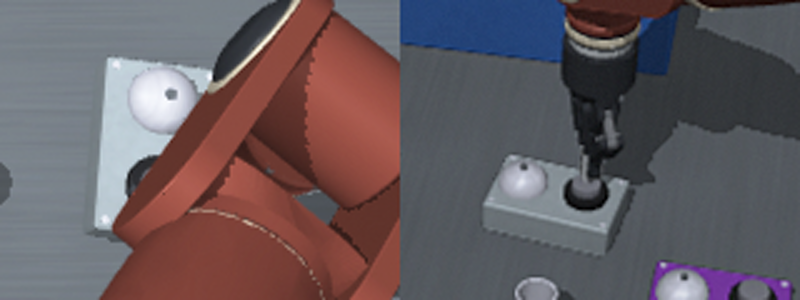

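In the side crop the shut fingertips at (587,180) stand right over the button. I'll press in small steps.

```bash
for i in 1 ; do python3 -m jog '[[0,0,0,0,0,0.2,-1],[0,0,0,0,0,0.2,-1],[0,0,0,0,0,0,-1]]'; python3 -m jog '[[0,0,0,0,0,0.1,-1],[0,0,0,0,0,0,-1]]'; python3 -m jog '[[0,0,0,0,0,0.1,-1],[0,0,0,0,0,0,-1]]'; done
```

```text
t: 2.58
tool_pos: [0.4695, -0.322, 0.0749]
tool_rot: [3.066, 0.666, 0.003]
contact_force: [-0.3, -1.1, 4.0]
opening: -0.0003
grip_force: 2.3
t: 2.82
tool_pos: [0.4697, -0.3222, 0.0745]
tool_rot: [3.067, 0.667, 0.002]
contact_force: [-6.8, 3.5, 18.2]
opening: 0.0002
grip_force: 9.4
t: 3.08
tool_pos: [0.4698, -0.3224, 0.0742]
tool_rot: [3.067, 0.667, 0.0]
contact_force: [-12.5, 8.8, 32.8]
opening: 0.0
grip_force: 16.7
```

Hard stop reached at 33 N. I'll back off in fine steps: a spring slope over about 6 mm would confirm that the button itself travelled.

```bash
for i in 1; do python3 -m jog '[[0,0,0,0,0,-0.13,-1],[0,0,0,0,0,0,-1],[0,0,0,0,0,0,-1]]'; python3 -m jog '[[0,0,0,0,0,-0.1,-1],[0,0,0,0,0,0,-1],[0,0,0,0,0,0,-1]]';  python3 -m jog '[[0,0,0,0,0,-0.07,-1],[0,0,0,0,0,0,-1],[0,0,0,0,0,0,-1]]'; python3 -m jog '[[0,0,0,0,0,-0.07,-1],[0,0,0,0,0,0,-1],[0,0,0,0,0,0,-1]]'; python3 -m jog '[[0,0,0,0,0,-0.1,-1],[0,0,0,0,0,0,-1],[0,0,0,0,0,0,-1]]'; done | egrep 'pos|force'
```

```text
tool_pos: [0.4696, -0.3222, 0.0746]
contact_force: [-4.7, 2.0, 13.9]
grip_force: 7.0
tool_pos: [0.4693, -0.3216, 0.0749]
contact_force: [2.3, -2.4, 4.8]
grip_force: 2.3
tool_pos: [0.4685, -0.3206, 0.0759]
contact_force: [2.2, -2.2, 4.3]
grip_force: 2.0
tool_pos: [0.4681, -0.3203, 0.0778]
contact_force: [1.4, -0.8, 2.9]
grip_force: 1.5
tool_pos: [0.4678, -0.3202, 0.0805]
contact_force: [0.1, 0.7, 1.0]
grip_force: 0.7
```

The spring slope is clear: 4.8 N at 0.0749, falling to 1.0 N at 0.0805. The button went fully down and came back. Next I raise and go to the short post.

```bash
python3 -m jog '[[0,0,0,0,0,-1,-1],[0,0,0,0,0,-1,-1],[0,0,0,0,0,-1,-1],[0,0,0,0,0,-1,-1],[0,0,0,0,0,-1,-1]]' >/dev/null; python3 -m jog '[[0,0,0,0.64,-1,0,-1],[0,0,0,0.64,-1,0,-1],[0,0,0,0.64,-1,0,-1],[0,0,0,0.64,-1,0,-1],[0,0,0,0.64,-1,0,-1]]'>/dev/null;  python3 -m jog '[[0,0,0,0,-0.16,0,-1],[0,0,0,0,0,0,-1]]'>/dev/null; python3 -c "from h import *;go(.492,-.139,.112)"
```

```text
6.45 [ 0.491  -0.1401  0.2306] z-axis [-1.1e-03 -1.0e-04 -1.0e+00] F [ 1.27 -0.05  0.75] steps30mm [ 0.049 -0.018  3.953]
```

```bash
python3 -m jog '[[0,0,0,0.05,0,1,-1],[0,0,0,0,0,1,-1],[0,0,0,0,0,1,-1],[0,0,0,0,0,0.9,-1],[0,0,0,0,0,0,-1]]' ; python3 - <<'E'
from station import viewer
import cv2,numpy as np
a=viewer.get_image("top")["img"][190:310,310:470,::-1]; b=viewer.get_image("side")["img"][110:230,265:425,::-1]
cv2.imwrite("pics/d1.png",cv2.resize(np.hstack([a,b]),(800,300),interpolation=cv2.INTER_CUBIC))
E
```

```text
t: 7.08
tool_pos: [0.4908, -0.1397, 0.1114]
tool_rot: [-3.067, -0.664, 0.008]
contact_force: [-0.0, -0.5, 0.3]
opening: 0.0001
grip_force: 0.0
```

View pics/d1.png

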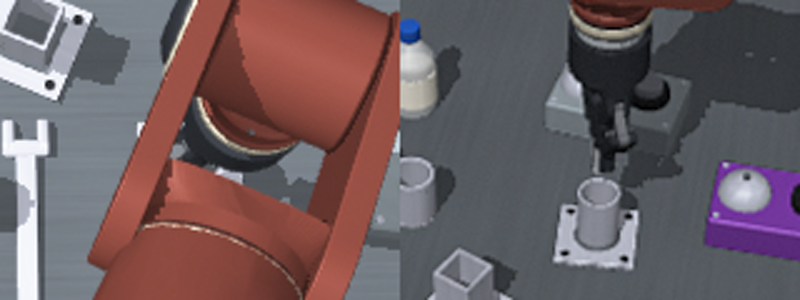

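In the side crop the fingertips at (607,165) are just above the short tube's mouth at (600,190). I'll dwell here, then rise and cross high to the vice.

```bash
Z='[[0,0,0,0,0,0,-1],[0,0,0,0,0,0,-1],[0,0,0,0,0,0,-1],[0,0,0,0,0,0,-1],[0,0,0,0,0,0,-1]]'; (python3 -m jog '[[0,0,0,0,0,0,-1],[0,0,0,0,0,0,-1],[0,0,0,0,0,0,-1],[0,0,0,0,0,0,-1],[0,0,0,0,0,0,-1]]'; python3 -m jog '[[0,0,0,0,0,0,-1],[0,0,0,0,0,0,-1],[0,0,0,0,0,0,-1],[0,0,0,0,0,0,-1],[0,0,0,0,0,0,-1]]'; python3 -m jog '[[0,0,0,0,0,0,-1],[0,0,0,0,0,0,-1],[0,0,0,0,0,0,-1],[0,0,0,0,0,0,-1],[0,0,0,0,0,0,-1]]'; python3 -m jog '[[0,0,0,0,0,0,-1],[0,0,0,0,0,0,-1],[0,0,0,0,0,0,-1],[0,0,0,0,0,0,-1],[0,0,0,0,0,0,-1]]'
python3 -m jog '[[0,0,0,0,0,-1,-1],[0,0,0,0,0,-1,-1],[0,0,0,0,0,-1,-1],[0,0,0,0,0,-1,-1],[0,0,0,0,0,-1,-1]]'
python3 -m jog '[[0,0,0,0.47,-0.96,0,-1],[0,0,0,0.47,-0.96,0,-1],[0,0,0,0.47,-0.96,0,-1],[0,0,0,0.47,-0.96,0,-1],[0,0,0,0.47,-0.96,0,-1]]'
python3 -m jog '[[0,0,0,0.47,-0.96,0,-1],[0,0,0,0.47,-0.96,0,-1],[0,0,0,0.47,-0.96,0,-1],[0,0,0,0.47,-0.96,0,-1],[0,0,0,0.47,-0.96,0,-1]]'
python3 -m jog '[[0,0,0,0.47,-0.96,0,-1],[0,0,0,0.47,-0.96,0,-1],[0,0,0,0.47,-0.96,0,-1],[0,0,0,0.47,-0.96,0,-1],[0,0,0,0,0,0,-1]]') | egrep 'pos|^t'; python3 -c "from h import *;go(.5017,.311,.116)"
```

```text
t: 7.8
tool_pos: [0.4928, -0.1393, 0.1141]
tool_rot: [3.07, 0.667, 0.0]
t: 8.43
tool_pos: [0.4928, -0.1394, 0.1141]
tool_rot: [-3.07, -0.667, 0.0]
t: 9.05
tool_pos: [0.4928, -0.1394, 0.1141]
tool_rot: [-3.07, -0.667, 0.0]
t: 9.68
tool_pos: [0.4928, -0.1394, 0.1141]
tool_rot: [-3.07, -0.667, 0.0]
t: 10.3
tool_pos: [0.4927, -0.1394, 0.2651]
tool_rot: [3.07, 0.667, 0.0]
t: 10.92
tool_pos: [0.4971, 0.0219, 0.2641]
tool_rot: [3.07, 0.667, 0.0]
t: 11.55
tool_pos: [0.5015, 0.1822, 0.2641]
tool_rot: [3.07, 0.667, 0.0]
t: 12.18
tool_pos: [0.5048, 0.3109, 0.2638]
tool_rot: [3.069, 0.671, -0.001]
12.175 [0.5048 0.3109 0.2638] z-axis [-5.e-04 -1.e-04 -1.e+00] F [ 0.01 -0.27  0.29] steps30mm [-0.091 -0.048  4.926]
```

```bash
python3 -m jog '[[0,0,0,-0.09,-0.05,1,-1],[0,0,0,0,0,1,-1],[0,0,0,0,0,1,-1],[0,0,0,0,0,1,-1],[0,0,0,0,0,0.9,-1]]' ; python3 - <<'E'
from station import viewer
import cv2,numpy as np
a=viewer.get_image("top")["img"][190:310,80:240,::-1]; b=viewer.get_image("side")["img"][270:390,235:395,::-1]
cv2.imwrite("pics/d2.png",cv2.resize(np.hstack([a,b]),(800,300),interpolation=cv2.INTER_CUBIC))
E
```

```text
t: 12.8
tool_pos: [0.502, 0.3085, 0.116]
tool_rot: [3.07, 0.666, -0.001]
contact_force: [-0.4, 0.1, 0.2]
opening: 0.0001
grip_force: 0.0
```

View pics/d2.png

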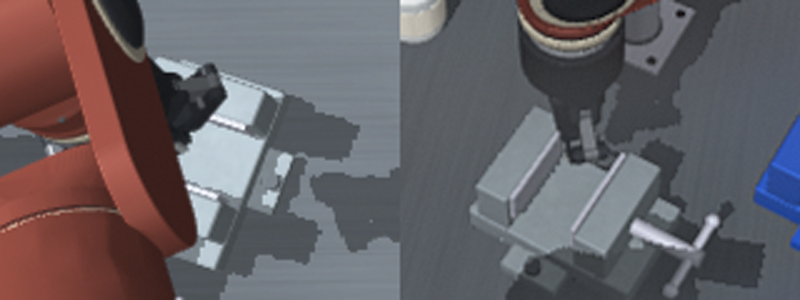

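The fingertips at side crop (578,160) hover over the gap between the jaws, allowing for their height. I'll dwell, then retreat upward.

```bash
(python3 -m jog '[[0,0,0,0,0,0,-1],[0,0,0,0,0,0,-1],[0,0,0,0,0,0,-1],[0,0,0,0,0,0,-1],[0,0,0,0,0,0,-1]]'; python3 -m jog '[[0,0,0,0,0,0,-1],[0,0,0,0,0,0,-1],[0,0,0,0,0,0,-1],[0,0,0,0,0,0,-1],[0,0,0,0,0,0,-1]]'; python3 -m jog '[[0,0,0,0,0,0,-1],[0,0,0,0,0,0,-1],[0,0,0,0,0,0,-1],[0,0,0,0,0,0,-1],[0,0,0,0,0,0,-1]]'; python3 -m jog '[[0,0,0,0,0,0,-1],[0,0,0,0,0,0,-1],[0,0,0,0,0,0,-1],[0,0,0,0,0,0,-1],[0,0,0,0,0,0,-1]]'
python3 -m jog '[[0,0,0,0,0,-1,-1],[0,0,0,0,0,-1,-1],[0,0,0,0,0,-1,-1],[0,0,0,0,0,-1,-1],[0,0,0,0,0,0,-1]]') | egrep 'pos|^t|contact'; python3 -c "
from station import finish_job
print(finish_job())"
```

```text
t: 13.52
tool_pos: [0.5022, 0.3097, 0.1174]
tool_rot: [-3.07, -0.667, -0.001]
contact_force: [-0.1, -1.2, 0.4]
t: 14.15
tool_pos: [0.5021, 0.3096, 0.1171]
tool_rot: [-3.07, -0.667, -0.0]
contact_force: [-0.1, 0.2, -1.0]
t: 14.78
tool_pos: [0.5021, 0.3096, 0.1171]
tool_rot: [3.07, 0.667, -0.0]
contact_force: [0.8, -0.6, -0.6]
t: 15.4
tool_pos: [0.5021, 0.3096, 0.1171]
tool_rot: [3.07, 0.667, 0.0]
contact_force: [0.5, 0.3, 0.2]
t: 16.02
tool_pos: [0.5036, 0.3103, 0.2406]
tool_rot: [-3.069, -0.667, -0.01]
contact_force: [0.2, -0.3, 0.0]
the job is handed in; nothing more can be done
None
```

I pressed the call button fully down and let it go, dwelt about 2.5 s just above the short round tube and then the vice jaw gap, and handed the job in at about 16 s; I felt no contact apart from the button press, and no verdict came back.

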